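# Fit the lathe pulley that suits the two-key test shaft

### The job

Three aluminium lathe pulleys lie on the bench beside a test stand whose upright shaft has two keys. Take the pulley whose keyways line up with both keys, lower it over the shaft (do not drop it) with its boss up until it sits fully home on the stand's shoulder, and let go of it. Leave the other two pulleys where they lie.

Things in the scene. Friction and masses are not known exactly. Their poses are not given: they have to be found in the camera images.
- pulley_opposed: Aluminium V-belt pulley lying flat, boss up, 0.3-0.56 kg, with two keyways on opposite sides of the bore, at its +x and -x. Rim 94 mm across, 16 mm tall; above it a round boss 64 mm across (grip here), top at 50 mm. Dark through bore 32 mm across; keyways 18 mm wide, full height, reaching 27 mm from the axis. Origin: centre of underside; z up along the bore.
- pulley_square: The same pulley (same sizes, origin and z), but its two keyways are at a right angle to each other, at its +x and +y.
- pulley_single: The same pulley (same sizes, origin and z), but with only one keyway, at its +x.
- stand: Fixed stand: foot 120 mm across, 16 mm tall; dark shoulder 72 mm across, its flat top 30 mm above the bench carries the pulley's underside. Steel shaft, 26 mm across to 80 mm above the bench, then a cone to 14 mm across at 96 mm. Two opposite keys at its +x and -x, 9 mm wide, reach 22.5 mm from the axis, up to 68 mm above the bench. Origin: shaft axis at bench height; z up.
There are look-alikes about, which are no part of the job. What is shaped like the pulley_opposed but turquoise is not meant. What is shaped like the stand but brown is not meant.

How it is judged:
By the outcome, as a careful person would: the job done as asked, in the order asked, and still so for the second after the job is handed in, with the robot touching nothing.
It also fails if it takes over 38 s, if anything falls off the work surface, if the arm or the gripper's body presses on something with over 40 N, if the wrist force passes 120 N, or if a joint passes its speed limit or range.

### The arm

A 6-joint arm with a two-finger parallel gripper is mounted at the origin on the work surface. World frame = base frame: x ahead of the robot, y to its left, z up, the work surface at z = 0. Lengths are in m, angles in degrees, forces in N, time in s.
With the tool pointing down it reaches from about 0.375 to 0.75 m from the base axis. Payload 9 kg.
Tool frame: the origin (TCP) lies at the very end of the fingers, on their centre line; the grasp point (between the pads) lies 19 mm behind it (ctrl.grip_depth is the distance from the TCP to the grasp point, in m); z points along the fingers, y is the line along which they close (so a half turn about z gives the same grasp; the last joint's range is limited). The gripper opens to 85 mm and grips with 20 to 120 N. Pads are 22 mm wide; open, the fingers measure 114 mm over their backs; the gripper's body (76 mm by 85 mm) begins 54 mm behind the grasp point. The pads swing forward as they close: fully open they stand 13 mm farther back than shut.
Start: joints at [-82.603, 5.964, 5.575, 89.605, 0, 77.527], TCP at [0.204, -0.564, 0.231] pointing down, gripper open.
Joint ranges: [-171.21, 171.21], [-48.23, 106.86], [-62.78, 66.21], [-105.2, 120.99], [-86.42, 89.51], [-180, 180]. Speed limits (degrees/s): [127.2, 127.2, 147.25, 180, 180, 180].

### API

Orientations are given as a 3x3 rotation matrix whose columns are the frame's x, y, z axes.
In Python, from plant import ctrl gives the robot as it stands. The module is installed in compiled form; this text tells all that it offers.
- The arm moves only by the tool arm_command, never from a script. Its argument "motion" is a list of rows, each a list of 3 entries, a list of its own where there are three numbers: the opening, from -1 (shut) to 1 (fully open), then the shift along the tool's x, y, z in mm, then the turn, a rotation vector about the tool's x, y, z in rad. In form: [[hand, [x, y, z], [rx, ry, rz]], ...]. A call has exactly 10 rows; each row is the pose to reach, as a shift and turn from the pose commanded when the call began, along the tool's axes at that moment; what a row does not reach only later rows make up. A row lasts 1/10 s, in which the tool goes at most 50 mm and 8.59 degrees, less where a joint would pass 70% of its speed; a pose out of reach is approached as far as the arm can. A call with a gripper value outside its range is refused whole. The fingers move at their own pace and stop on an object; "grip_force" is the grip in N (left out, the last holds). Time passes only in rows, so rows that repeat a pose let the fingers close, or fill a call up. It gives the time, the measured TCP pose, the force, the opening and the grip force at its end, in the units of the state.
- ctrl.state(): the state, without advancing time (a new reading comes with each control period).
- ctrl.read_camera(name): name is "scene" or "side" or "wrist"; returns the picture (384x512x3 uint8, blue, green, red); there is no depth.
- ctrl.camera_model(name): a dict with "fx", "fy", "cx", "cy" (pixels), "T" (4x4, takes a point from camera to world coordinates); the wrist camera has in their place "mount" (4x4, takes a point from camera to tool coordinates, whose origin is the TCP and whose axes are the flange's). Camera axes: x right, y up, looking along -z (the intrinsics and any distortion apply to the point x, -y, -z); pixel columns grow to the right and rows downward; lengths in m; the calibration is good to about 2 mm. A picture is of the moment at which its call begins: read the wrist's pose just before it. camera_model takes no time and is no camera call.
- ctrl.job_done(): hands the job in; it is judged then, once.
Trained networks look in the newest picture that a camera, given by its name, has taken for a name from the list of things; names that differ only in an ending like _2 or _b are one class to them, and where a whole thing is asked for, a point or a joint stands for the part that bears it (a point fixed in the world has none). Each returns a list of dicts, best first, with "p" (0 to 1); they miss things now and then, are a little off and sometimes report something else, mostly with a low value. They report only what shows in the picture. A call takes as long as a camera call. They do not tell look-alikes from the thing itself.
- ctrl.recognise(camera, query): "rect" ([centre column, centre row, width, height] in pixels, round what is visible of it).
The state is a dict: "time": time; "q": joint angles; "joint_vel": joint speeds; "effort": joint torques, N m; "tcp_pos": TCP position; "tcp_rot": TCP orientation; "wrist_force": force on the tool from outside, world axes, zero at the start; "moment": the same for the moment, N m; "opening": opening from 0.0 (shut) to 1.0 (fully open); "grip_force": force on a finger pad.
Only numpy, scipy, OpenCV 4.12 (cv2) and the standard library are available. Lean on these libraries where they do the work, as an engineer would, in place of code of your own. Each camera call takes 0.05 s, during which the arm holds its last target. There are 200 camera calls.

## Working session

There is one attempt and no reset: what is moved stays moved. The work goes in short steps, Python scripts to look and compute and a tool call to move; the robot and the scene stay as the last step left them, time stands still between calls to the robot, and variables do not carry over. Pictures are saved under pics/ and viewed, at most 10 in all, crops included, and the job is handed in when it is done.

Besides the shell and the picture viewer there is one more tool, called after "Request:" as name([rows], argument=value, ...), one row to a line, values as JSON. arm_command: Moves the arm, as the interface text tells. Its arguments: {"type":"object","properties":{"motion":{"type":"array","items":{"type":"array"}},"grip_force":{"type":"number"}},"required":["motion"]}

```bash
mkdir -p pics; python3 - <<'E'
from plant import ctrl
import cv2,numpy as np
a=ctrl.read_camera("scene");cv2.imwrite("pics/scene.png",a)
b=ctrl.read_camera("side");cv2.imwrite("pics/side.png",b)
for c in ("scene","side"):
  m=ctrl.camera_model(c);print({k:np.round(v,4).tolist() for k,v in m.items()})
  for n in ("pulley_opposed","pulley_square","pulley_single","stand"):
    print(c,n,[(np.round(d["rect"],0).tolist(),round(d["p"],2)) for d in ctrl.recognise(c,n)])
print({k:np.round(v,4).tolist() for k,v in ctrl.camera_model("wrist").items()})
print(ctrl.state(),ctrl.grip_depth)
E
```

```text
{'fx': 350.4535, 'fy': 350.4535, 'cx': 258.3449, 'cy': 186.6342, 'T': [[-0.3186, -0.6542, 0.6859, 1.0024], [0.9477, -0.2061, 0.2437, 0.1439], [-0.018, 0.7277, 0.6857, 0.5296], [0.0, 0.0, 0.0, 1.0]]}
scene pulley_opposed [([158.0, 180.0, 43.0, 44.0], 0.97), ([97.0, 230.0, 55.0, 47.0], 0.87), ([193.0, 137.0, 38.0, 35.0], 0.81)]
scene pulley_square [([385.0, 205.0, 51.0, 47.0], 0.61)]
scene pulley_single [([354.0, 266.0, 58.0, 54.0], 0.79)]
scene stand [([271.0, 213.0, 60.0, 58.0], 0.7), ([307.0, 154.0, 53.0, 58.0], 0.58)]
{'fx': 480.6227, 'fy': 480.6227, 'cx': 248.7488, 'cy': 187.4734, 'T': [[-0.857, 0.3239, -0.4009, 0.1526], [-0.5151, -0.5618, 0.6473, 0.6048], [-0.0156, 0.7612, 0.6483, 0.6828], [0.0, 0.0, 0.0, 1.0]]}
side pulley_opposed [([299.0, 144.0, 41.0, 35.0], 0.83), ([215.0, 304.0, 58.0, 59.0], 0.74), ([252.0, 117.0, 35.0, 31.0], 0.56)]
side pulley_square [([216.0, 303.0, 54.0, 59.0], 0.86)]
side pulley_single [([157.0, 252.0, 54.0, 52.0], 0.63)]
side stand [([234.0, 205.0, 56.0, 58.0], 0.88), ([312.0, 252.0, 65.0, 67.0], 0.56)]
{'fx': 301.4872, 'fy': 301.4872, 'cx': 254.6447, 
[... 252 characters left out ...]
   -3.35276064e-04,  7.75264074e+01]), 'joint_vel': array([-0.05062254, -0.19346971,  0.05234609, -0.08092152, -0.09781699,
       -0.05222467]), 'effort': array([-1.51943288e-03, -5.56278670e+01,  5.03381896e+01,  1.98167138e-03,
       -3.69893332e-04,  9.76511416e-06]), 'tcp_pos': array([ 0.20396142, -0.56428276,  0.23128694]), 'tcp_rot': array([[ 9.40452276e-01,  3.39925750e-01, -1.03100905e-06],
       [ 3.39925750e-01, -9.40452276e-01, -3.75016907e-05],
       [-1.37174051e-05,  3.49180838e-05, -9.99999999e-01]]), 'wrist_force': array([ 0.50304861,  0.62991974, -0.1139689 ]), 'moment': array([0.02448094, 0.00929925, 0.09760533]), 'grip_force': 0.0, 'opening': 0.9994352996886068} 0.0187
```

View pics/scene.png

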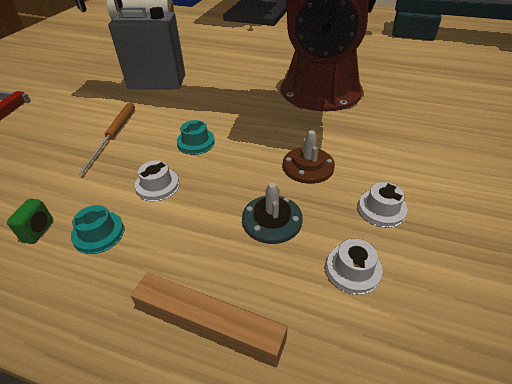

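View pics/side.png

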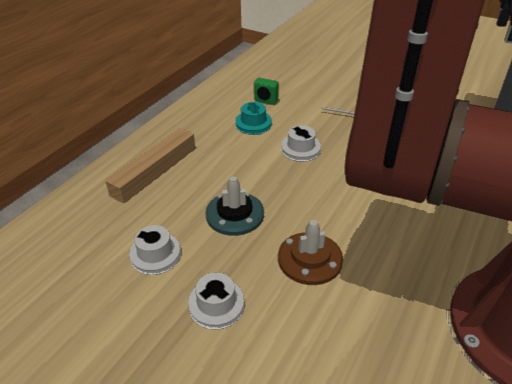

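Scene picture: the silver pulleys are at (157,180) with a slot straight across the bore, (384,205) and (354,266). The turquoise look-alikes are at (97,230) and (195,137). The dark stand is at (272,213) and the brown look-alike stand at (307,154). The side picture shows the candidate at (300,143) and the stand at (235,205). I choose silver (157,180) and the dark stand, and check both in a rectified crop.

```bash
cat > h.py <<'E'
from plant import ctrl
import cv2,numpy as np
def KT(name,st=None):
    m=ctrl.camera_model(name)
    if name=="wrist":
        B=np.eye(4);B[:3,:3]=st["tcp_rot"];B[:3,3]=st["tcp_pos"];T=B@m["mount"]
    else: T=m["T"]
    return m,np.array(T)
def ray(m,T,u,v,z):
    d=T[:3,:3]@np.array([(u-m["cx"])/m["fx"],-(v-m["cy"])/m["fy"],-1]);o=T[:3,3]
    return o+d*(z-o[2])/d[2]
def proj(m,T,P):
    p=(np.asarray(P)-T[:3,3])@T[:3,:3]
    return np.stack([m["cx"]+m["fx"]*p[:,0]/-p[:,2],m["cy"]+m["fy"]*p[:,1]/p[:,2]],1)
def topdown(img,m,T,c,z,half=.065,n=390):
    # world x to the right, world y up
    s=np.array([[c[0]-half,c[1]+half,z],[c[0]+half,c[1]+half,z],[c[0]+half,c[1]-half,z],[c[0]-half,c[1]-half,z]])
    H=cv2.getPerspectiveTransform(proj(m,T,s).astype(np.float32),np.float32([[0,0],[n,0],[n,n],[0,n]]))
    return cv2.warpPerspective(img,H,(n,n),flags=cv2.INTER_CUBIC)
E
python3 - <<'E'
from h import *
a=cv2.imread("pics/scene.png");b=cv2.imread("pics/side.png")
A=KT("scene");B=KT("side")
print("pul",ray(*A,157,180,.02),ray(*B,300,144,.02)); print("stand",ray(*A,272,218,.012),ray(*B,235,212,.012))
P=ray(*A,157,180,.02);S=ray(*A,272,218,.012)
o=[topdown(a,*A,P,.05,n=280),topdown(b,*B,P,.05,n=280)]
q=[topdown(a,*A,S,.068,n=280),topdown(b,*B,S,.068,n=280)]
cv2.imwrite("pics/td.png",np.vstack([np.hstack(o),np.hstack(q)]))
E
```

```text
pul [ 0.53902025 -0.25480999  0.02      ] [ 0.53899011 -0.2540651   0.02      ]
stand [0.56170751 0.01423936 0.012     ] [0.55196986 0.01490978 0.012     ]
```

View pics/td.png

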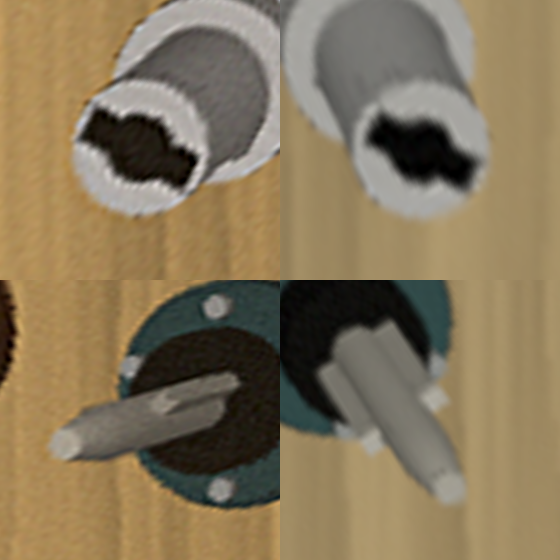

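```bash
python3 - <<'E'
from h import *
A=KT("scene");r=lambda u,v,z=0:ray(*A,u,v,z)[:2].round(3).tolist()
print("can base",r(122,84),r(184,88),"screwdriver",r(83,175),r(130,108),"turq",r(97,235,.01),r(195,140,.01),"brown",r(309,162,.01),"sq",r(384,208,.01),"single",r(354,272,.01),"green",r(30,235),"wood",r(133,300),r(278,358))
for c in(r(122,84),):
  print(proj(*A,[[c[0],c[1],z] for z in(0,.05,.1,.15,.2,.25)]).round().tolist())
E
```

```text
can base [0.145, -0.621] [0.111, -0.414] screwdriver [0.557, -0.444] [0.267, -0.51] turq [0.702, -0.291] [0.368, -0.249] brown [0.368, 0.045] sq [0.466, 0.221] single [0.635, 0.183] green [0.737, -0.426] wood [0.794, -0.155] [0.807, 0.098]
[[122.0, 84.0], [118.0, 69.0], [113.0, 54.0], [108.0, 37.0], [102.0, 19.0], [96.0, -0.0]]
```

Request:
arm_command([
  [1, [45, -10, 0], [0, 0, 0]],
  [1, [90, -25, 0], [0, 0, 0]],
  [1, [135, -45, 0], [0, 0, 0]],
  [1, [180, -65, 0], [0, 0, 0]],
  [1, [225, -85, 0], [0, 0, 0]],
  [1, [270, -105, 10], [0, 0, 0]],
  [1, [310, -125, 30], [0, 0, 0]],
  [1, [350, -140, 50], [0, 0, 0]],
  [1, [390, -155, 70], [0, 0, 0]],
  [1, [420, -172, 81], [0, 0, 0]],
])

```text
time: 1.5
tcp_pos: [0.5416, -0.2577, 0.1484]
tcp_rot: [[0.94, 0.341, -0.001], [0.341, -0.94, 0.001], [-0.001, -0.001, -1.0]]
wrist_force: [-0.6, -0.5, -1.0]
opening: 0.999
grip_force: 0.0
```

```bash
cat > look.py <<'E'
from h import *
import sys
def look(tag,c,z):
    st=ctrl.state();im=ctrl.read_camera("wrist");m,T=KT("wrist",st)
    cv2.imwrite(f"pics/{tag}_raw.png",im)
    print(st["time"],st["tcp_pos"].round(4),st["q"].round(1),st["wrist_force"].round(1))
    cv2.imwrite(f"pics/{tag}.png",np.hstack([cv2.resize(im,(512,384)),topdown(im,m,T,c,z,n=384)])[:, :896] if 0 else np.hstack([im[:,56:456],topdown(im,m,T,c,z,n=384)]))
    np.savez(f"{tag}.npz",T=T)
E
python3 -c "
from look import *
look('w1',(.54,-.259),.05)"
```

```text
1.5 [ 0.5416 -0.2577  0.1484] [-37.9   6.   -3.   81.1   0.  122.2] [-0.6 -0.5 -1. ]
```

View pics/w1.png

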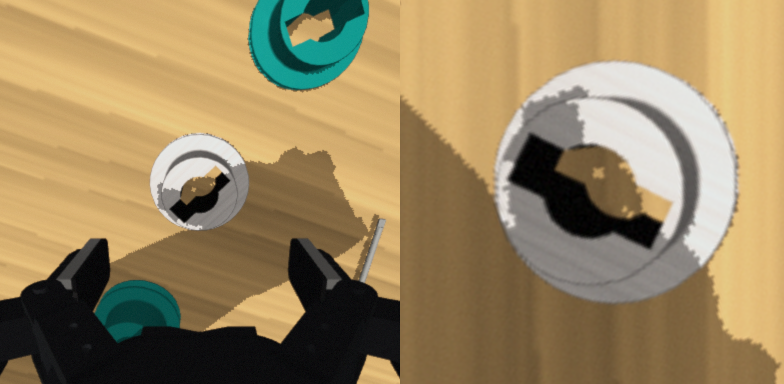

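The close view confirms silver with straight opposed keyways, centred at about (0.540,-0.259) and at about -25.7°. The turquoise ones are separate, at top right and bottom left. Now the stand from near.

Request:
arm_command([
  [1, [20, -48, -20], [0, 0, 0]],
  [1, [40, -90, -20], [0, 0, 0]],
  [1, [60, -135, -20], [0, 0, 0]],
  [1, [80, -180, -20], [0, 0, 0]],
  [1, [100, -225, -20], [0, 0, 0]],
  [1, [107, -250, -20], [0, 0, 0]],
  [1, [107, -250, -20], [0, 0, 0]],
  [1, [107, -250, -20], [0, 0, 0]],
  [1, [107, -250, -20], [0, 0, 0]],
  [1, [107, -250, -20], [0, 0, 0]],
])

```text
time: 2.55
tcp_pos: [0.5562, 0.0105, 0.1702]
tcp_rot: [[0.941, 0.338, -0.0], [0.338, -0.941, -0.0], [-0.0, 0.0, -1.0]]
wrist_force: [-0.0, 0.4, -0.1]
opening: 1.003
grip_force: 0.0
```

```bash
python3 -c "
from look import *
look('w2',(.557,.015),.068)"
```

```text
2.55 [0.5562 0.0105 0.1702] [-12.4  -1.9  -8.8  83.1  -0.  147.8] [-0.   0.4 -0.1]
```

View pics/w2.png

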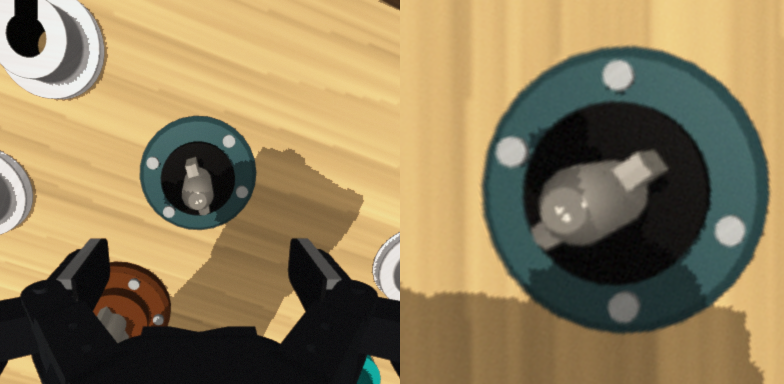

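```bash
python3 - <<'E'
from h import *
m,_=KT("scene");m=ctrl.camera_model("wrist");T=np.load("w2.npz")["T"];im=cv2.imread("pics/w2_raw.png")
c=np.array([.5565,.0114])
o=[]
for a in (32,):
  t=topdown(im,m,T,c,.068,half=.032,n=560)
  s=560/.064
  def P(x,y): return (int(280+x*s),int(280-y*s))
  for ang,col in((28,(255,0,0)),(34,(0,255,0)),(40,(0,0,255))):
    k=np.radians(ang);u=np.array([np.cos(k),np.sin(k)]);cv2.line(t,P(*(-.0225*u)),P(*(.0225*u)),col,1)
  cv2.circle(t,(280,280),int(.0225*s),(0,255,255),1)
cv2.imwrite("pics/w2c.png",t)
E
```

```text
(no output)
```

View pics/w2c.png

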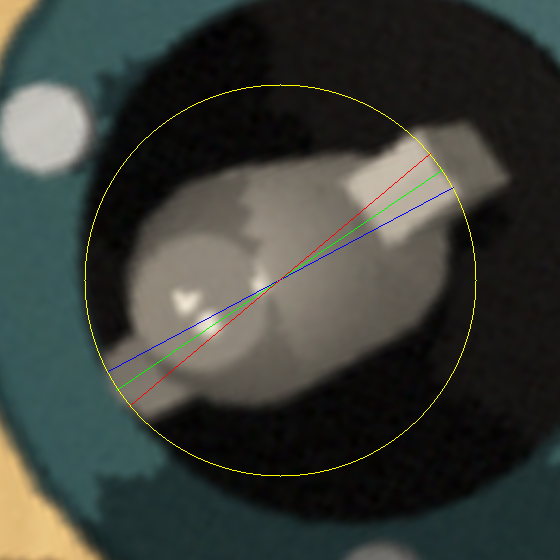

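The stand's keys lie at about 35° with the axis at (0.557,0.012), so the pulley must turn +60.5°. Going back to grasp the pulley.

Request:
arm_command([
  [1, [-20, 45, 10], [0, 0, 0]],
  [1, [-40, 90, 20], [0, 0, 0]],
  [1, [-60, 135, 30], [0, 0, 0]],
  [1, [-80, 180, 40], [0, 0, 0]],
  [1, [-100, 225, 50], [0, 0, 0]],
  [1, [-107, 248, 55], [0, 0, 0]],
  [1, [-107, 248, 75], [0, 0, 0]],
  [1, [-107, 248, 105], [0, 0, 0]],
  [1, [-107, 248, 130], [0, 0, 0]],
  [1, [-107, 248, 148], [0, 0, 0]],
])

```text
time: 3.6
tcp_pos: [0.5386, -0.2583, 0.0202]
tcp_rot: [[0.941, 0.338, -0.002], [0.338, -0.941, 0.001], [-0.001, -0.002, -1.0]]
wrist_force: [0.3, 0.2, 0.3]
opening: 1.0
grip_force: 0.0
```

Request:
arm_command([
  [-1, [0, 0, 0], [0, 0, 0]],
  [-1, [0, 0, 0], [0, 0, 0]],
  [-1, [0, 0, 0], [0, 0, 0]],
  [-1, [0, 0, 0], [0, 0, 0]],
  [-1, [0, 0, 0], [0, 0, 0]],
  [-1, [0, 0, 0], [0, 0, 0]],
  [-1, [0, 0, 0], [0, 0, 0]],
  [-1, [0, 0, 0], [0, 0, 0]],
  [-1, [0, 0, 0], [0, 0, 0]],
  [-1, [0, 0, 0], [0, 0, 0]],
], grip_force=80)

```text
time: 4.6
tcp_pos: [0.54, -0.2581, 0.0226]
tcp_rot: [[0.94, 0.34, 0.0], [0.34, -0.94, -0.0], [0.0, 0.001, -1.0]]
wrist_force: [-0.5, -0.4, 0.5]
opening: 0.718
grip_force: 88.2
```

Request:
arm_command([
  [-1, [0, 0, -15], [0, 0, 0]],
  [-1, [0, 0, -40], [0, 0, 0]],
  [-1, [0, 0, -75], [0, 0, 0]],
  [-1, [0, 0, -105], [0, 0, -0.1]],
  [-1, [10, -25, -120], [0, 0, -0.2]],
  [-1, [25, -58, -125], [0, 0, -0.32]],
  [-1, [40, -92, -125], [0, 0, -0.44]],
  [-1, [54, -125, -125], [0, 0, -0.56]],
  [-1, [67, -155, -125], [0, 0, -0.66]],
  [-1, [75, -173, -125], [0, 0, -0.73]],
])

```text
time: 5.6
tcp_pos: [0.5513, -0.0672, 0.1481]
tcp_rot: [[0.469, 0.883, 0.0], [0.883, -0.469, 0.0], [0.0, -0.0, -1.0]]
wrist_force: [-0.5, 0.2, -5.4]
opening: 0.72
grip_force: 89.0
```

```bash
python3 - <<'E'
from h import *
st=ctrl.state();R=st["tcp_rot"]
d=np.array([.5567,.0119,.130])-st["tcp_pos"];print(st["tcp_pos"].round(4),st["q"].round(1),(R.T@d*1000).round(1),np.degrees(np.arctan2(R[1,0],R[0,0])),st["opening"],st["wrist_force"])
E
```

```text
[ 0.5513 -0.0672  0.1481] [-20.5  -1.8 -11.   80.8   0.   97.5] [ 72.4 -32.4  18.1] 62.01706097523194 0.7199862605032905 [-0.51468877  0.15096218 -5.36031881]
```

Request:
arm_command([
  [-1, [15, -7, 0], [0, 0, -0.08]],
  [-1, [32, -14, 0], [0, 0, -0.17]],
  [-1, [50, -22, 0], [0, 0, -0.25]],
  [-1, [63, -28, 0], [0, 0, -0.3]],
  [-1, [72, -32, 5], [0, 0, -0.321]],
  [-1, [72, -32, 10], [0, 0, -0.321]],
  [-1, [72, -32, 15], [0, 0, -0.321]],
  [-1, [72, -32, 18], [0, 0, -0.321]],
  [-1, [72, -32, 18], [0, 0, -0.321]],
  [-1, [72, -32, 18], [0, 0, -0.321]],
])

```text
time: 6.6
tcp_pos: [0.5574, 0.0084, 0.1292]
tcp_rot: [[0.173, 0.985, -0.0], [0.985, -0.173, -0.0], [-0.0, -0.0, -1.0]]
wrist_force: [-0.3, -0.8, -5.1]
opening: 0.717
grip_force: 89.0
```

```bash
python3 - <<'E'
from h import *
st=ctrl.state();w=ctrl.read_camera("wrist");s=ctrl.read_camera("scene");d=ctrl.read_camera("side")
R=st["tcp_rot"];print(st["time"],st["tcp_pos"].round(4),np.degrees(np.arctan2(R[1,0],R[0,0])),R[2].round(4))
for n,i in(("w",w),("s",s),("d",d)):cv2.imwrite(f"pics/c_{n}.png",i)
cr=lambda i,name:(lambda u:cv2.resize(i[max(0,int(u[1])-55):int(u[1])+55,int(u[0])-60:int(u[0])+60],(392,360),interpolation=cv2.INTER_CUBIC))(proj(*KT(name),[[.5567,.0119,.1]])[0])
cv2.imwrite("pics/c.png",np.hstack([cr(s,"scene"),cr(d,"side")]))
E
```

```text
6.6 [0.5574 0.0084 0.1292] 80.03187566055593 [-2.e-04 -2.e-04 -1.e+00]
```

View pics/c.png

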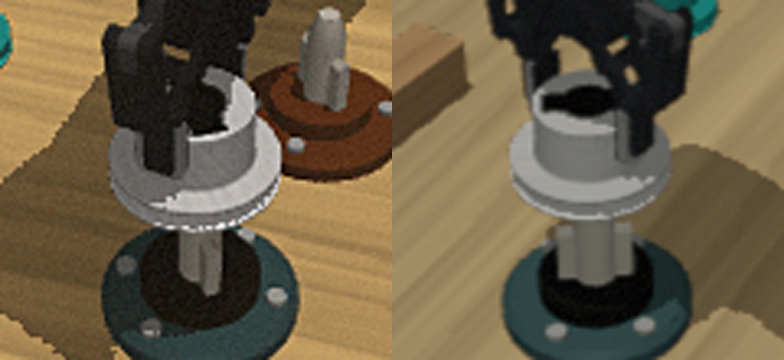

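View pics/c_w.png

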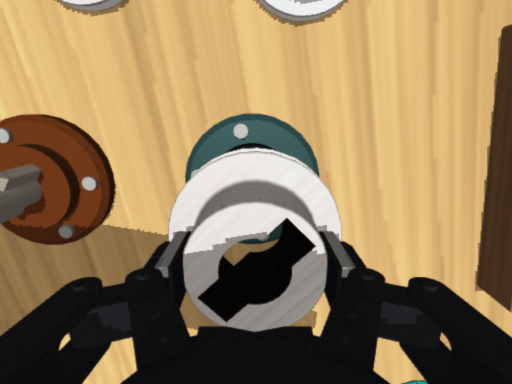

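```bash
python3 - <<'E'
from h import *
st=ctrl.state();m,T=KT("wrist",st);z=st["tcp_pos"][2]-.0226+.05
c=np.array([ray(m,T,u,v,z) for u,v in((285,218),(315,243),(198,298),(228,322))])
print(c.mean(0).round(4))
for a,b in((0,2),(1,3)):
  d=c[a]-c[b];print(np.degrees(np.arctan2(d[1],d[0])),np.linalg.norm(d))
d=c[:2].mean(0)-c[2:].mean(0);print(np.degrees(np.arctan2(d[1],d[0])))
R=st["tcp_rot"];print((R.T@(np.array([.5567,.0119,.13])-st["tcp_pos"])*1000).round(1))
t=np.linspace(0,2*np.pi,90);q=proj(m,T,np.c_[.5567+.06*np.cos(t),.0119+.06*np.sin(t),0*t+.016]);print(q.min(0),q.max(0))
im=cv2.imread("pics/c_w.png").astype(int)
# foot teal mask extents
tm=(im[...,0]>im[...,2]*1.25)&(im[...,0]<140)&(im[...,0]>40);tm[:100]=0;tm[260:]=0;tm[:,:150]=0;tm[:,350:]=0
ys,xs=np.nonzero(tm);print(xs.min(),xs.max(),ys.min())
q2=proj(*KT("side"),[[.5567,.0119,.03]]);print(q2)
E
```

```text
[0.5582 0.0083 0.157 ]
35.25464223928416 0.05331584321558341
36.39366326192562 0.05426165579837691
35.82916000538871
[ 3.1 -1.5 -0.4]
[183.90939732 112.98049393] [320.6422266  245.70627804]
186 317 115
[[233.50785875 203.80306296]]
```

The wrist view shows the slot from (213,310) to (300,230), so the pulley is at 35.8°, centred at (0.5582,0.0083). That is about 3 mm off in y, which I correct while lowering.

Request:
arm_command([
  [-1, [2.8, -1.7, 0], [0, 0, 0.015]],
  [-1, [2.8, -1.7, 0], [0, 0, 0.015]],
  [-1, [2.8, -1.7, 5], [0, 0, 0.015]],
  [-1, [2.8, -1.7, 10], [0, 0, 0.015]],
  [-1, [2.8, -1.7, 15], [0, 0, 0.015]],
  [-1, [2.8, -1.7, 20], [0, 0, 0.015]],
  [-1, [2.8, -1.7, 25], [0, 0, 0.015]],
  [-1, [2.8, -1.7, 30], [0, 0, 0.015]],
  [-1, [2.8, -1.7, 34], [0, 0, 0.015]],
  [-1, [2.8, -1.7, 34], [0, 0, 0.015]],
])

```text
time: 7.75
tcp_pos: [0.5559, 0.012, 0.0945]
tcp_rot: [[0.187, 0.982, -0.001], [0.982, -0.187, 0.0], [-0.0, -0.001, -1.0]]
wrist_force: [0.1, 0.2, -5.3]
opening: 0.719
grip_force: 89.0
```

```bash
python3 - <<'E'
from h import *
st=ctrl.state();w=ctrl.read_camera("wrist");print(st["tcp_pos"].round(4),st["wrist_force"].round(1),st["moment"].round(2))
cv2.imwrite("pics/f.png",cv2.resize(w[170:360,150:360],(663,600),interpolation=cv2.INTER_CUBIC))
E
```

```text
[0.5559 0.012  0.0945] [ 0.1  0.2 -5.3] [0.07 0.08 0.04]
```

View pics/f.png

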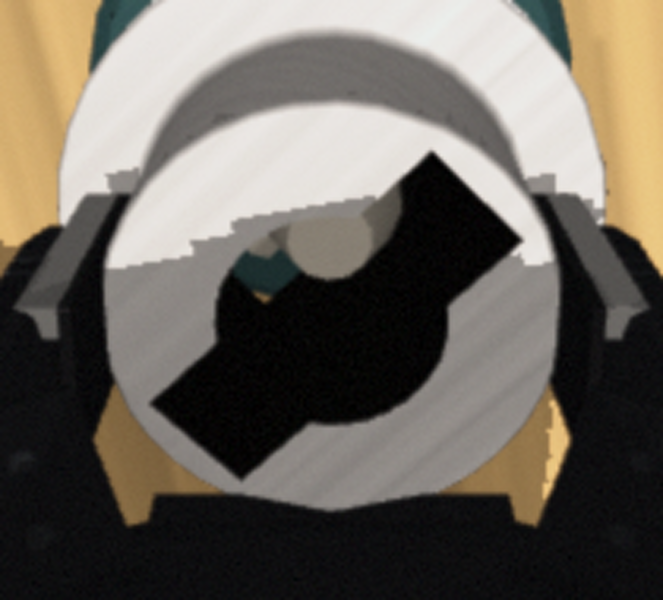

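```bash
python3 - <<'E'
from h import *
st=ctrl.state();m,T=KT("wrist",st);z=st["tcp_pos"][2]+.0274;R=st["tcp_rot"]
f=lambda u,v,z:ray(m,T,150+u/3.157,170+v/3.158,z)
a=f(331,248,.096);b=np.mean([f(*p,z) for p in((432,151),(521,240),(150,403),(241,479))],0)
d=f(432,151,z)-f(150,403,z)+f(521,240,z)-f(241,479,z)
print(a.round(4),b.round(4),np.degrees(np.arctan2(d[1],d[0])),(R.T@(a-b)*1000).round(1))
E
```

```text
[0.5562 0.0096 0.096 ] [0.5566 0.0114 0.1224] 33.70740622481658 [-1.9  0.  26.4]
```

The bore and shaft agree to within 2 mm. I shift 1.2 mm and lower further.

Request:
arm_command([
  [-1, [-1.2, 0, 0], [0, 0, -0.015]],
  [-1, [-1.2, 0, 4], [0, 0, -0.015]],
  [-1, [-1.2, 0, 8], [0, 0, -0.015]],
  [-1, [-1.2, 0, 12], [0, 0, -0.015]],
  [-1, [-1.2, 0, 16], [0, 0, -0.015]],
  [-1, [-1.2, 0, 20], [0, 0, -0.015]],
  [-1, [-1.2, 0, 24], [0, 0, -0.015]],
  [-1, [-1.2, 0, 28], [0, 0, -0.015]],
  [-1, [-1.2, 0, 32], [0, 0, -0.015]],
  [-1, [-1.2, 0, 32], [0, 0, -0.015]],
])

```text
time: 8.8
tcp_pos: [0.5556, 0.0108, 0.0625]
tcp_rot: [[0.172, 0.985, -0.001], [0.985, -0.172, 0.0], [-0.0, -0.001, -1.0]]
wrist_force: [-0.0, 0.4, -5.6]
opening: 0.72
grip_force: 89.0
```

Request:
arm_command([
  [-1, [0, 0, 2], [0, 0, 0]],
  [-1, [0, 0, 4], [0, 0, 0]],
  [-1, [0, 0, 6], [0, 0, 0]],
  [-1, [0, 0, 7], [0, 0, 0]],
  [-1, [0, 0, 8], [0, 0, 0]],
  [-1, [0, 0, 8.5], [0, 0, 0]],
  [-1, [0, 0, 9], [0, 0, 0]],
  [-1, [0, 0, 9.5], [0, 0, 0]],
  [-1, [0, 0, 9.5], [0, 0, 0]],
  [-1, [0, 0, 9.5], [0, 0, 0]],
])

```text
time: 9.8
tcp_pos: [0.5561, 0.0107, 0.0538]
tcp_rot: [[0.172, 0.985, 0.0], [0.985, -0.172, -0.0], [-0.0, 0.0, -1.0]]
wrist_force: [0.8, 0.1, -4.0]
opening: 0.72
grip_force: 89.0
```

Request:
arm_command([
  [-1, [0, 0, 0.3], [0, 0, 0]],
  [-1, [0, 0, 0.6], [0, 0, 0]],
  [-1, [0, 0, 0.9], [0, 0, 0]],
  [-1, [0, 0, 1.2], [0, 0, 0]],
  [-1, [0, 0, 1.4], [0, 0, 0]],
  [-1, [0, 0, 1.4], [0, 0, 0]],
  [-1, [0, 0, 1.4], [0, 0, 0]],
  [-1, [0, 0, 1.4], [0, 0, 0]],
  [-1, [0, 0, 1.4], [0, 0, 0]],
  [-1, [0, 0, 1.4], [0, 0, 0]],
])

```text
time: 10.8
tcp_pos: [0.5561, 0.0107, 0.0526]
tcp_rot: [[0.172, 0.985, 0.0], [0.985, -0.172, -0.0], [-0.0, 0.0, -1.0]]
wrist_force: [-2.5, 0.6, 1.2]
opening: 0.717
grip_force: 89.7
```

The force has gone from -5 N to +1 N at the expected height, so the pulley is resting on the shoulder. I open, then retreat.

Request:
arm_command([
  [0.6, [0, 0, 0], [0, 0, 0]],
  [0.8, [0, 0, 0], [0, 0, 0]],
  [1, [0, 0, 0], [0, 0, 0]],
  [1, [0, 0, 0], [0, 0, 0]],
  [1, [0, 0, 0], [0, 0, 0]],
  [1, [0, 0, 0], [0, 0, 0]],
  [1, [0, 0, 0], [0, 0, 0]],
  [1, [0, 0, 0], [0, 0, 0]],
  [1, [0, 0, 0], [0, 0, 0]],
  [1, [0, 0, 0], [0, 0, 0]],
])

```text
time: 11.8
tcp_pos: [0.5561, 0.0107, 0.0524]
tcp_rot: [[0.172, 0.985, 0.0], [0.985, -0.172, -0.0], [-0.0, 0.0, -1.0]]
wrist_force: [-0.5, -0.1, -0.3]
opening: 1.002
grip_force: 0.0
```

Request:
arm_command([
  [1, [0, 0, -5], [0, 0, 0]],
  [1, [0, 0, -15], [0, 0, 0]],
  [1, [0, 0, -30], [0, 0, 0]],
  [1, [0, 0, -50], [0, 0, 0]],
  [1, [0, 0, -75], [0, 0, 0]],
  [1, [0, 0, -100], [0, 0, 0]],
  [1, [0, 0, -125], [0, 0, 0]],
  [1, [0, 0, -145], [0, 0, 0]],
  [1, [0, 0, -150], [0, 0, 0]],
  [1, [0, 0, -150], [0, 0, 0]],
])

```text
time: 12.8
tcp_pos: [0.5567, 0.0106, 0.2038]
tcp_rot: [[0.172, 0.985, 0.002], [0.985, -0.172, -0.001], [-0.0, 0.002, -1.0]]
wrist_force: [-0.1, 0.3, -0.3]
opening: 0.999
grip_force: 0.0
```

```bash
python3 - <<'E'
from h import *
s=ctrl.read_camera("scene");d=ctrl.read_camera("side")
def cr(i,name):
  u=proj(*KT(name),[[.5565,.011,.05]])[0].astype(int)
  return cv2.resize(i[u[1]-50:u[1]+50,u[0]-55:u[0]+55],(396,360),interpolation=cv2.INTER_CUBIC)
def ov(i,name):
  i=i.copy();t=np.linspace(0,2*np.pi,60)
  for r,z in((.047,.046),(.032,.080)):
    cv2.polylines(i,[proj(*KT(name),np.c_[.5562+r*np.cos(t),.011+r*np.sin(t),0*t+z]).round().astype(int)],True,(0,0,255),1)
  return i
A=np.hstack([cr(s,"scene"),cr(d,"side")])
cv2.imwrite("pics/end.png",A[:,:792])
print(ctrl.state()["time"],ctrl.state()["wrist_force"].round(1),ctrl.state()["tcp_pos"])
E
```

```text
12.9 [ 0.7  0.7 -1. ] [0.55576011 0.01077976 0.20161481]
```

View pics/end.png

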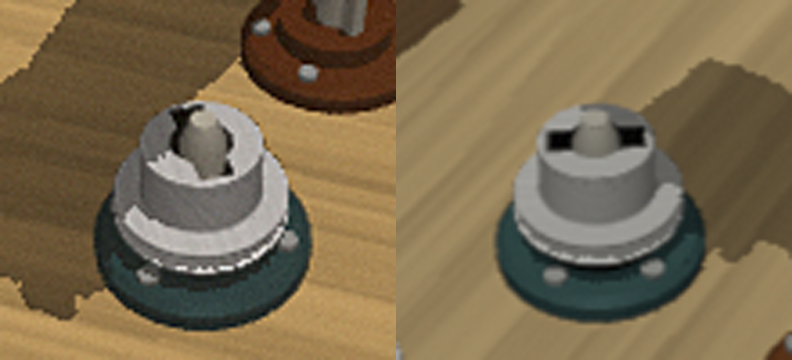

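Both views show the pulley level on the dark stand, boss up, with the shaft tip through the bore and the gripper clear.

```bash
python3 -c "
from plant import ctrl
print(ctrl.job_done())"
```

```text
the job is handed in; nothing more can be done
None
```

I lowered the silver pulley with the two opposed keyways over the keyed shaft of the dark stand, boss up and seated on the shoulder, then released it and handed the job in at about 13 s; the other two pulleys were not touched.

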